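# Hold the sprung flask vice open at its mark

## Task

Get the spring-closed bench vice ready for a flask: lift the steel locking link up off its two pegs and lay it down flat on the bare worktop clear of the vice, base plate down and handle up, without dropping it. Then pull the sliding jaw open by its peg until its pointer stands between the two ribs of the index on the side of the vice, and keep it there: finish while still holding the jaw open against its spring. Leave the index where it is set, and do not shift the flask, the amber bottle or the beaker.

Things in the scene. Friction and masses are not known exactly. Their poses are not given: they have to be found in the camera images.
- vice: small aluminium bench vice, fixed. Base plate 230 x 130 x 12 mm, from x -130 to 100, y -54 to 76 mm in its own frame; origin on the worktop under the sliding jaw's peg when shut. x points from the sliding to the fixed jaw; the sliding jaw opens along -x. Jaw tops are flat, at z 52 mm. End block 45 mm high at x -125 to -109. Round steel pegs on both jaws, 14 mm diameter, z 52 to 94 mm.
- jaw (a joint): opening of the sliding jaw in m: 0 shut, up to 0.078 open, moving along the vice's -x. A spring pulls it shut with about 4.5 N when shut and about 12 N at 58 mm; it snaps shut when let go. It cannot open while the link is on the pegs
- jaw_peg (a point): centre of the top end of the sliding jaw's peg, the grip to pull by (14 mm diameter, 42 mm tall above the jaw top), 94 mm above the worktop; moves with the jaw
- pointer (a point): tip of the jaw's pointer, a 3 mm thick steel finger at right angles to the travel, 54 mm to the +y side of the sliding jaw's peg axis and 24 mm above the worktop; moves with the jaw
- mark (a point): middle of the index: a small dark steel rider on the +y edge of the vice's base, with two upright ribs 15 mm apart (clear gap) along the travel, at 30 to 55 mm of jaw opening; 58 mm to the +y side of the peg line, 24 mm above the worktop. Axes as the vice's. The pointer is on the mark when it stands between the ribs. The rider slides stiffly if pushed
- link: loose steel locking link, 0.12 kg: flat plate 110 x 36 x 5 mm with two 22 mm holes, 75 mm apart, hanging over the two pegs, the plate lying on the jaw tops; in its middle an upright handle tab 26 mm along x, 10 mm thick along y, from 5 to 45 mm above the plate's underside. Origin: centre of the plate's underside; x along the plate, z up. Bare worktop round x 0.47, y -0.33 m
- flask: small conical glass flask, 65 mm diameter, 104 mm tall, a bystander; origin under its centre
- amber_bottle: amber reagent bottle with a white cap, 48 mm diameter, 105 mm tall, a bystander; origin under its centre
- beaker: small clear beaker, about 55 mm diameter, 68 mm tall, a bystander; origin under its centre
- fixed_peg (a point): centre of the top end of the fixed jaw's peg, 94 mm above the worktop, 75 mm along the vice's x from the sliding jaw's peg when shut
Mind the look-alikes: they are no part of the job. Leave any green look-alike of the link alone.

How it is judged:
On the way, in this order (a step that is already met when the one before it is completed fails the run):
1. the link is off its pegs and lies flat on the worktop, let go, clear of the vice (height (world z) of link below 0.006 m and angle between link's own z axis and vertical below 0.15 rad and contact force between link and vice below 0.05 N and contact force between the fingers and link below 0.05 N and linear speed of link below 0.02 m/s), for 0.2 s.
2. the jaw is pulled open until the pointer stands between the ribs of the index (x of pointer in the frame of mark between -0.006 and 0.006 m and contact force between the fingers and vice above 2 N), for 0.5 s.
At the end, for the whole second after the job is handed in: The fingers hold the sliding jaw open with the pointer between the ribs of the index (within 6 mm of its middle along the travel) through the last second, pressing on it with more than 2 N; the link lies flat (within 0.15 rad) and still on the worktop, not touching the vice (all of step 2 and value of joint jaw above 0.02 m and height (world z) of link below 0.006 m and angle between link's own z axis and vertical below 0.15 rad and contact force between link and vice below 0.05 N and linear speed of link below 0.02 m/s); the arm keeps its last pose, push and grip.
It fails at once if the link is dropped or thrown (linear speed of link above 0.8 m/s and contact force between the fingers and link below 0.05 N).
It fails at once if the index is shifted by more than 4 mm (distance of mark from where it was at the start of the episode above 0.004 m).
It fails at once if the flask, the amber bottle or the beaker is shifted by more than 20 mm (distance of any of flask, amber_bottle, beaker from where it was at the start of the episode above 0.02 m).
It also fails if it takes over 51 s, if anything falls off the work surface, if the arm or the gripper's body presses on something with over 40 N, if the wrist force passes 120 N, or if a joint passes its speed limit or range.

## Robot

A 6-joint arm with a two-finger parallel gripper is mounted at the origin on a cart in front of the work surface, level with it; the furniture and walls round the work are solid. World frame = base frame: x ahead of the robot, y to its left, z up, the work surface at z = 0. Lengths are in m, angles in rad, forces in N, time in s.
With the tool pointing down it reaches from about 0.35 to 0.775 m from the base axis. Payload 7.3 kg.
Tool frame: the origin (TCP) lies midway between the tips of the shut fingers; the grasp point (between the pads) lies 19 mm behind it; z points along the fingers, y is the line along which they close (so a half turn about z gives the same grasp; the last joint's range is limited). The gripper opens to 92 mm and grips with 3 to 60 N. Pads are 19 mm wide; open, the fingers measure 130 mm over their backs; the gripper's body (75 mm by 190 mm) begins 47 mm behind the grasp point.
Start: joints at [0.997, 0.342, 1.524, -0, 1.275, -0.146], TCP at [0.218, 0.478, 0.227] pointing down, gripper open.
Joint ranges: [-2.53, 2.53], [-0.77, 2.02], [0.04, 2.7], [-1, 4.14], [0.28, 2.66], [-3.11, 3.11]. Speed limits (rad/s): [2.57, 2.57, 3.14, 3.14, 3.14, 3.14].

## Interface

Orientations are given as [roll, pitch, yaw] about the fixed x, y, z axes, in that order (R = Rz(yaw) Ry(pitch) Rx(roll)).
In Python, from cell import monitor, vision, workorder gives the robot as it stands.
- The arm moves only by the tool move_arm, never from a script. Its argument "rows" is a list of rows, each a list of 5 numbers: the shift along the world's x, y, z in mm, then the turn about the world's z in rad, then the closure, from -1 (fully open) to 1 (shut). A call has 1 to 12 rows; each row shifts and turns the commanded pose from where the row before left it; what a row does not reach is not made up. A row lasts 1/10 s, in which the tool goes at most 50 mm and 8.59 degrees, less where a joint would pass 70% of its speed; a pose out of reach is approached as far as the arm can. A call is refused whole if a number of a shift passes 50 or a number of a turn 0.15, either way. A call with a gripper value outside its range is refused whole. The fingers move at their own pace and stop on an object; "newtons" is the grip in N (left out, the last holds). Time passes only in rows, so rows that do not move let the fingers close. It gives the time, the measured TCP pose, the force, the opening and the grip force at its end, in the units of the state.
- monitor.observe(): the state, without advancing time (a new reading comes with each control period).
- vision.read_camera(name): name is "scene" or "top" or "wrist"; returns the picture (384x512x3 uint8, red, green, blue); there is no depth.
- vision.get_calibration(name): a dict with "K" (3x3 intrinsics, pixels), "T" (4x4, takes a point from camera to world coordinates); the wrist camera has in their place "mount" (4x4, takes a point from camera to tool coordinates, whose origin is the TCP and whose axes are the flange's). Camera axes: x right, y up, looking along -z (the intrinsics and any distortion apply to the point x, -y, -z); pixel columns grow to the right and rows downward; lengths in m; the calibration is good to about 2 mm. A picture is of the moment at which its call begins: read the wrist's pose just before it. get_calibration takes no time and is no camera call.
- workorder.hand_in(): hands the job in; it is judged then, once.
The state is a dict: "time": time; "qpos": joint angles; "qvel": joint speeds; "joint_efforts": joint torques, N m; "tool_pos": TCP position; "tool_rot": TCP orientation; "contact_force": force on the tool from outside, world axes, zero at the start; "torque": the same for the moment, N m; "opening": finger opening in m; "grip_force": force on a finger pad.
Only numpy, scipy, OpenCV 4.12 (cv2) and the standard library are available. Lean on these libraries where they do the work, as an engineer would, in place of code of your own. Each camera call takes 0.05 s, during which the arm holds its last target. There are 200 camera calls.

## Working session

There is one attempt and no reset: what is moved stays moved. The work goes in short steps, Python scripts to look and compute and a tool call to move; the robot and the scene stay as the last step left them, time stands still between calls to the robot, and variables do not carry over. Pictures are saved under pics/ and viewed, at most 10 in all, crops included, and the job is handed in when it is done.

Besides the shell and the picture viewer there is one more tool, called after "Call:" as name(argument=value, ...), one argument or row to a line, values as JSON. move_arm: Moves the arm, as the interface text tells. Its arguments: {"type":"object","properties":{"rows":{"type":"array","items":{"type":"array","items":{"type":"number"}}},"newtons":{"type":"number"}},"required":["rows"]}

```bash
mkdir -p pics; cat > h.py <<'E'
import numpy as np, cv2
from cell import monitor, vision, workorder
def snap(n,f):
    im=vision.read_camera(n); cv2.imwrite(f'pics/{f}.png',im[:,:,::-1]); return im
def ray(cal,uv,z,T=None):
    T=np.array(cal['T'] if T is None else T);K=np.array(cal['K'])
    d=np.linalg.inv(K)@[uv[0],uv[1],1]; d=T[:3,:3]@[d[0],-d[1],-d[2]]
    o=T[:3,3]; return o+d*(z-o[2])/d[2]
def proj(cal,p):
    T=np.array(cal['T']);q=T[:3,:3].T@(np.array(p)-T[:3,3]);q=np.array(cal['K'])@[q[0],-q[1],-q[2]];return q[:2]/q[2]
E
python3 - <<'E'
from h import *
s=monitor.observe();print(s)
for n in('top','scene'):
    im=snap(n,n);c=vision.get_calibration(n);print(n,{k:np.round(v,3).tolist() if not isinstance(v,str) else v for k,v in c.items()})
a=cv2.imread('pics/top.png');cv2.imwrite('pics/top2.png',cv2.resize(a,(800,600),interpolation=cv2.INTER_CUBIC))
E
```

```text
{'time': 0.0, 'qpos': array([ 9.96945019e-01,  3.42707604e-01,  1.52504082e+00, -7.97384880e-06,
        1.27534566e+00, -1.45989087e-01]), 'qvel': array([-5.73737324e-05,  8.20428682e-04, -6.12949070e-04, -1.89475341e-04,
        1.51898992e-03,  2.70241215e-04]), 'joint_efforts': array([-9.92117066e-06, -4.31260514e+01, -2.44213378e+01,  7.18127307e-02,
        5.61614684e-02, -1.50177661e-04]), 'tool_pos': array([0.21759245, 0.47734278, 0.22604448]), 'tool_rot': array([-3.14010609e+00, -2.10869924e-04,  2.71373260e+00]), 'contact_force': array([-0.47683112,  0.30281561,  0.17802279]), 'torque': array([-0.01648462,  0.05435202, -0.02972767]), 'grip_force': 0.0, 'opening': 0.09180679581844271}
top {'K': [[405.404, 0.0, 248.247], [0.0, 405.404, 194.842], [0.0, 0.0, 1.0]], 'T': [[-0.026, 0.99, -0.138, 0.405], [-1.0, -0.025, 0.01, -0.027], [0.006, 0.138, 0.99, 1.263], [0.0, 0.0, 0.0, 1.0]]}
scene {'K': [[436.821, 0.0, 261.193], [0.0, 436.821, 191.189], [0.0, 0.0, 1.0]], 'T': [[0.528, 0.367, -0.766, -0.335], [-0.849, 0.216, -0.482, -0.607], [-0.011, 0.905, 0.425, 0.6], [0.0, 0.0, 0.0, 1.0]]}
```

View pics/top2.png

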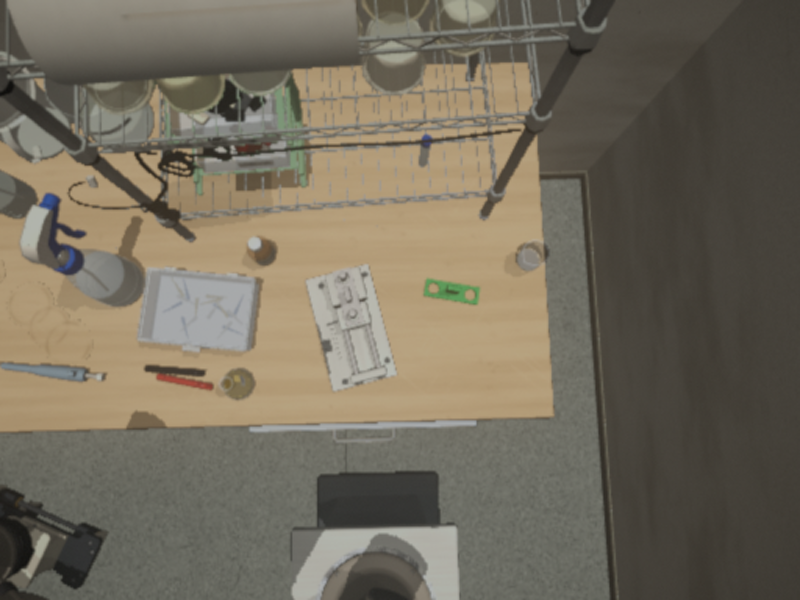

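View pics/scene.png

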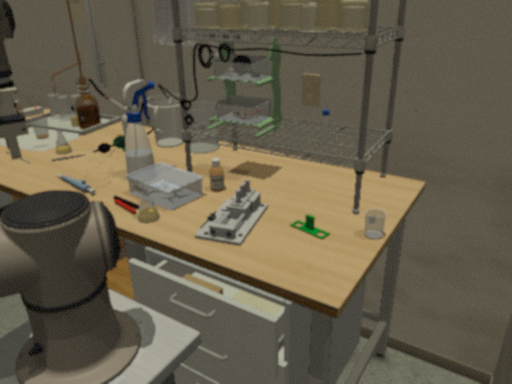

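The top view shows the vice at (350,327) in the upscaled image, with its end block at the bottom, so its +x points up and slightly left. The dark index is at about (326,345). Candidates for the link are the steel one on the vice at about (347,296) and the green look-alike at (452,292). I choose the steel one and check it in a close crop.

```bash
python3 - <<'E'
from h import *
a=cv2.imread('pics/top.png')[165:253,190:260]
b=cv2.imread('pics/scene.png')[175:250,190:280]
A=cv2.resize(a,None,fx=6.8,fy=6.8,interpolation=cv2.INTER_CUBIC)
cv2.imwrite('pics/crop.png',A);print(A.shape)
E
```

```text
(598, 476, 3)
```

View pics/crop.png

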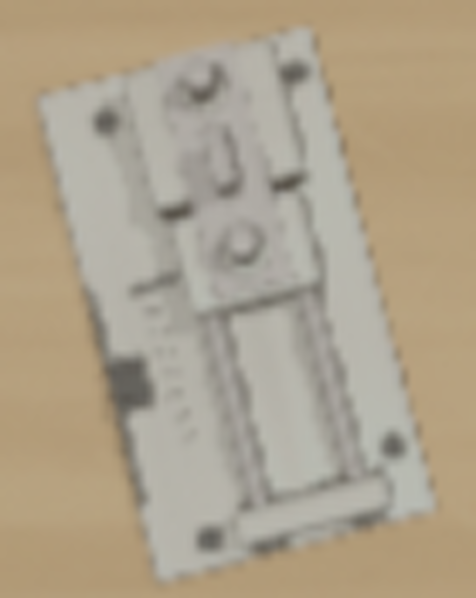

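The crop shows the steel link on the vice. Base plate corners are at (40,95), (318,28), (438,508) and (160,582), pegs at about (205,80) and (243,243), the tab at (225,160), the pointer at (150,285) and the index at (132,383).

```bash
python3 - <<'E'
from h import *
c=vision.get_calibration('top')
W=lambda u,v,z: ray(c,((u+.5)/6.8-.5+190,(v+.5)/6.8-.5+165),z)[:2]
P=np.array([W(*p,.012) for p in((40,95),(318,28),(438,508),(160,582))])
Q=np.array([(100,76),(100,-54),(-130,-54),(-130,76)])/1000
pc,qc=P.mean(0),Q.mean(0)
H=(Q-qc).T@(P-pc);th=np.arctan2(H[0,1]-H[1,0],H[0,0]+H[1,1])
R=np.array([[np.cos(th),-np.sin(th)],[np.sin(th),np.cos(th)]]);t=pc-R@qc
print('th',th,'orig',t,'res',P-(Q@R.T+t))
V=lambda p:R.T@(p-t)
print('slide',V(W(243,243,.094)),'fix',V(W(204,80,.094)),'tab',V(W(228,150,.097)),'index',V(W(132,383,.03)),'ptr',V(W(135,288,.024)))
print('tab world',R@[.0375,0]+t)
for n,uv,z in(('green',(452,292),0),('flask',(238,384),0.05),('amber',(260,250),.06),('beaker',(530,257),.03)):
    print(n,ray(c,np.array(uv)*.64,z)[:2])
E
```

```text
th 0.22402724127166537 orig [0.55414288 0.02805955] res [[-0.00041638  0.00075586]
 [-0.00102145 -0.00112576]
 [ 0.00120748  0.00063762]
 [ 0.00023034 -0.00026772]]
slide [-0.0009441   0.00123069] fix [0.07189371 0.00054424] tab [ 0.03919502 -0.00222163] index [-0.04140511  0.06564744] ptr [0.00057676 0.05468906]
tab world [0.59070578 0.03639047]
green [ 0.60250348 -0.16904134]
flask [0.42814425 0.24989602]
amber [0.68475328 0.20677206]
beaker [ 0.66438191 -0.32366543]
```

Call:
move_arm(
  rows=[
    [30,-36,0,0.054,-1],
    [30,-36,0,0.054,-1],
    [30,-36,0,0.054,-1],
    [30,-36,0,0.054,-1],
    [30,-36,0,0.054,-1],
    [30,-36,0,0.054,-1],
    [30,-36,0,0.054,-1],
    [30,-36,0,0.054,-1],
    [30,-36,0,0.054,-1],
    [30,-36,0,0.054,-1],
    [30,-36,0,0.054,-1],
    [30,-36,0,0.054,-1],
  ],
)

```text
time: 1.3
tool_pos: [0.5785, 0.044, 0.2264]
tool_rot: [3.141, -0.001, -2.919]
contact_force: [0.3, 1.3, -0.3]
opening: 0.0918
grip_force: 0.0
```

Call:
move_arm(
  rows=[
    [12,-8,-20,0,-1],
    [0,0,-10,0,-1],
    [0,0,0,0,-1],
    [0,0,0,0,-1],
  ],
)

```text
time: 1.7
tool_pos: [0.589, 0.0388, 0.1968]
tool_rot: [3.141, -0.001, -2.92]
contact_force: [-0.4, -0.3, 0.0]
opening: 0.0915
grip_force: 0.0
```

```bash
python3 - <<'E'
from h import *
s=monitor.observe();c=vision.get_calibration('wrist');im=snap('wrist','w1')
print(s['tool_pos'],s['tool_rot'],np.round(c['mount'],3).tolist(),np.round(c['K'],1).tolist())
np.savez('w1.npz',p=s['tool_pos'],r=s['tool_rot'])
E
```

```text
[0.58899143 0.03876062 0.19684576] [ 3.14100737e+00 -9.01596278e-04 -2.92030210e+00] [[-0.0, 0.963, 0.27, 0.074], [1.0, 0.001, -0.001, 0.0], [-0.001, 0.27, -0.963, -0.157], [0.0, 0.0, 0.0, 1.0]] [[335.9, 0.0, 251.3], [0.0, 335.9, 191.7], [0.0, 0.0, 1.0]]
```

View pics/w1.png

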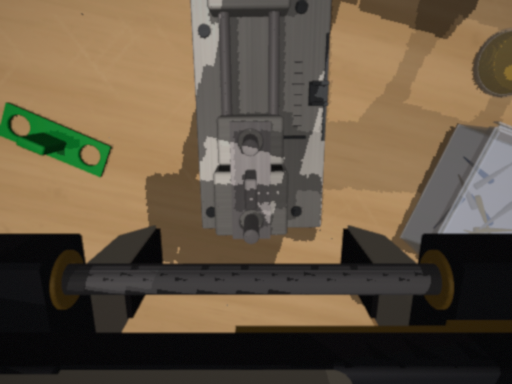

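```bash
python3 - <<'E'
from h import *
a=cv2.imread('pics/w1.png')[60:245,185:340]
a=cv2.convertScaleAbs(a,alpha=1.6)
cv2.imwrite('pics/c2.png',cv2.resize(a,None,fx=3.2,fy=3.2,interpolation=cv2.INTER_CUBIC))
E
```

```text
(no output)
```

View pics/c2.png

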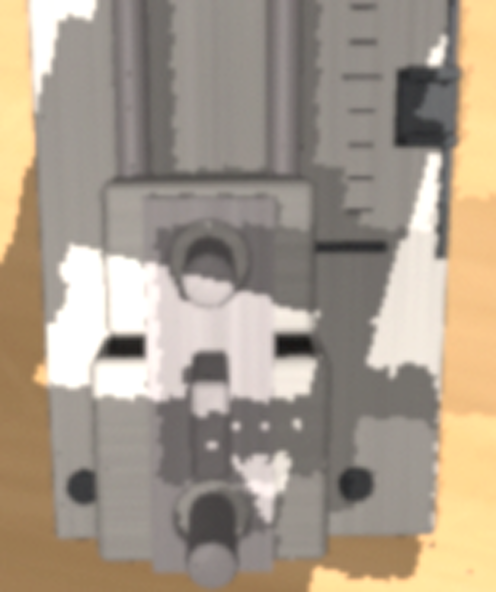

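The wrist view shows the fixed peg top at (211,563), the sliding peg top at (208,288), the tab top centre at (210,429), the pointer at y=246 with its tip at x=387, and the index ribs at y≈75 and y≈140.

```bash
python3 - <<'E'
from h import *
from scipy.spatial.transform import Rotation as Ro
c=vision.get_calibration('wrist');d=np.load('w1.npz')
T=np.eye(4);T[:3,:3]=Ro.from_euler('xyz',d['r']).as_matrix();T[:3,3]=d['p'];T=T@np.array(c['mount'])
W=lambda u,v,z:ray(c,((u+.5)/3.2-.5+185,(v+.5)/3.2-.5+60),z,T)[:2]
a,b=W(208,288,.094),W(211,563,.094);e=b-a;th=np.arctan2(e[1],e[0])
print('slide',a,'fix',b,np.linalg.norm(e),th,'mid',(a+b)/2,'tab',W(210,429,.097))
R=np.array([[np.cos(th),-np.sin(th)],[np.sin(th),np.cos(th)]])
for n,u,v,z in(('ptr',387,246,.025),('idxA',425,75,.03),('idxB',425,140,.03),('idxA',425,75,.024),('idxB',425,140,.024)):print(n,R.T@(W(u,v,z)-a))
E
```

```text
slide [0.55490292 0.03053972] fix [0.62498752 0.04698063] 0.07198718719674893 0.23042024818673235 mid [0.58994522 0.03876017] tab [0.5887211  0.03860415]
ptr [-0.00200815  0.05429619]
idxA [-0.05126295  0.0627563 ]
idxB [-0.03318626  0.06354155]
idxA [-0.05149472  0.06389712]
idxB [-0.03308353  0.06469691]
```

Call:
move_arm(
  rows=[
    [1,-1,-40,0,-1],
    [0,0,-40,0,-1],
    [0,0,-30,0,-1],
    [0,0,-15,0,-1],
    [0,0,-7,0,-1],
    [0,0,0,0,1],
    [0,0,0,0,1],
    [0,0,0,0,1],
    [0,0,0,0,1],
    [0,0,0,0,1],
    [0,0,0,0,1],
  ],
  newtons=25,
)

```text
time: 2.85
tool_pos: [0.5909, 0.0366, 0.0651]
tool_rot: [-3.142, 0.0, -2.921]
contact_force: [0.0, 0.4, 0.0]
opening: 0.0486
grip_force: 0.0
```

Call:
move_arm(
  rows=[
    [0,0,0,0,1],
    [0,0,0,0,1],
    [0,0,0,0,1],
    [0,0,0,0,1],
    [0,0,0,0,1],
    [0,0,0,0,1],
    [0,0,0,0,1],
    [0,0,0,0,1],
  ],
)

```text
time: 3.65
tool_pos: [0.5908, 0.0367, 0.0647]
tool_rot: [3.141, -0.0, -2.921]
contact_force: [0.5, 0.4, -1.1]
opening: 0.0096
grip_force: 25.0
```

Call:
move_arm(
  rows=[
    [0,0,5,0,1],
    [0,0,10,0,1],
    [0,0,15,0,1],
    [0,0,20,0,1],
    [0,0,20,0,1],
    [0,0,15,0,1],
    [0,0,5,0,1],
    [0,0,0,0,1],
  ],
)

```text
time: 4.45
tool_pos: [0.5912, 0.0367, 0.1559]
tool_rot: [-3.141, 0.002, -2.921]
contact_force: [0.1, 0.3, -1.9]
opening: 0.01
grip_force: 25.0
```

Call:
move_arm(
  rows=[
    [-5,-14,0,0,1],
    [-10,-28,0,0,1],
    [-12,-33,0,0,1],
    [-14,-37,0,0,1],
    [-14,-37,0,0,1],
    [-14,-37,0,0,1],
    [-14,-37,-5,0,1],
    [-14,-37,-15,0,1],
    [-12,-33,-25,0,1],
    [-8,-22,-25,0,1],
    [-4,-12,-20,0,1],
    [0,0,0,0,1],
  ],
)

```text
time: 5.65
tool_pos: [0.4664, -0.2909, 0.0613]
tool_rot: [3.136, -0.005, -2.924]
contact_force: [-0.0, 0.5, -1.4]
opening: 0.0098
grip_force: 25.0
```

Call:
move_arm(
  rows=[
    [0,0,-20,0,1],
    [0,0,-15,0,1],
    [0,0,-8,0,1],
    [0,0,-4,0,1],
    [0,0,-2,0,1],
    [0,0,-1,0,1],
    [0,0,0,0,1],
  ],
)

```text
time: 6.35
tool_pos: [0.4701, -0.2904, 0.0152]
tool_rot: [-3.141, 0.001, -2.921]
contact_force: [-0.4, 0.5, -1.3]
opening: 0.0102
grip_force: 25.0
```

Call:
move_arm(
  rows=[
    [0,0,-1,0,1],
    [0,0,-1,0,1],
    [0,0,-0.5,0,1],
    [0,0,0,0,1],
  ],
)

```text
time: 6.75
tool_pos: [0.4699, -0.2904, 0.0127]
tool_rot: [-3.141, 0.0, -2.921]
contact_force: [-0.5, -0.2, 4.3]
opening: 0.0098
grip_force: 25.0
```

Call:
move_arm(
  rows=[
    [0,0,0,0,-1],
    [0,0,0,0,-1],
    [0,0,0,0,-1],
    [0,0,0,0,-1],
    [0,0,0,0,-1],
    [0,0,0,0,-1],
    [0,0,0,0,-1],
    [0,0,0,0,-1],
    [0,0,0,0,-1],
  ],
)

```text
time: 7.65
tool_pos: [0.4698, -0.2903, 0.0123]
tool_rot: [3.142, 0.0, -2.921]
contact_force: [0.4, -0.8, 1.0]
opening: 0.0773
grip_force: 0.0
```

Call:
move_arm(
  rows=[
    [0,0,20,0,-1],
    [0,0,40,0,-1],
    [0,0,40,0,-1],
    [0,10,40,-0.1,-1],
    [5,20,20,-0.14,-1],
    [10,35,0,-0.14,-1],
    [10,35,0,-0.14,-1],
    [10,35,0,-0.14,-1],
    [10,35,0,-0.14,-1],
    [10,35,0,-0.14,-1],
    [10,35,0,-0.14,-1],
    [10,35,0,-0.14,-1],
  ],
)

```text
time: 8.85
tool_pos: [0.545, -0.0138, 0.1723]
tool_rot: [3.141, 0.0, 2.136]
contact_force: [0.8, -0.4, -1.0]
opening: 0.0915
grip_force: 0.0
```

Call:
move_arm(
  rows=[
    [9,30,0,-0.14,-1],
    [0,14,0,-0.14,-1],
    [0,0,0,-0.07,-1],
    [0,0,0,0,-1],
    [0,0,0,0,-1],
  ],
)

```text
time: 9.35
tool_pos: [0.5537, 0.0286, 0.1722]
tool_rot: [-3.141, 0.0, 1.794]
contact_force: [-0.2, 0.1, 0.3]
opening: 0.0918
grip_force: 0.0
```

```bash
python3 - <<'E'
from h import *
s=monitor.observe();im=snap('wrist','w2')
print(s['tool_pos'],s['tool_rot'])
np.savez('w2.npz',p=s['tool_pos'],r=s['tool_rot'])
t=cv2.imread('pics/w2.png');snap('top','t2');u=cv2.imread('pics/t2.png')[150:300,200:370]
u=cv2.resize(u,None,fx=2,fy=2)
v=np.zeros((384+0,340,3),np.uint8);v[:300]=u
cv2.imwrite('pics/c3.png',np.hstack([t,v])[:, :800])
E
```

```text
[0.5536851  0.02858116 0.17218911] [-3.14145119e+00  3.98245919e-05  1.79381356e+00]
```

View pics/c3.png

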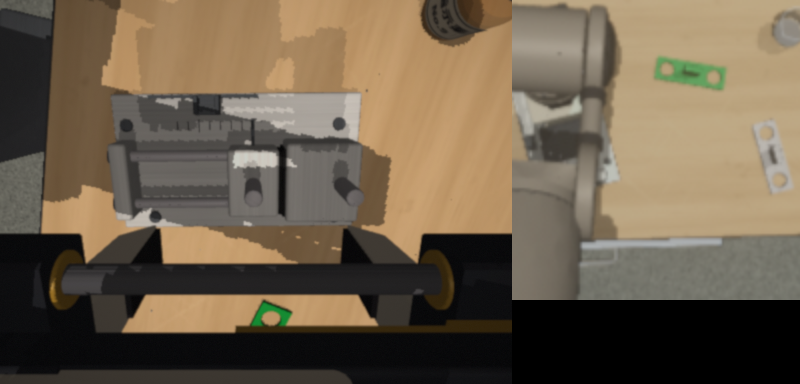

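The link lies flat at the right of the top view, the vice is empty, and the sliding peg top at (254,199) is on the gripper's centreline. Next I descend with the fingers partly closed, so their backs clear the fixed peg.

Call:
move_arm(
  rows=[
    [0,0,-10,0,-0.35],
    [0,0,-20,0,-0.35],
    [0,0,0,0,-0.35],
    [0,0,0,0,-0.35],
    [0,0,0,0,-0.35],
    [0,0,-20,0,-0.35],
    [0,0,-25,0,-0.35],
    [0,0,-20,0,-0.35],
    [0,0,-10,0,-0.35],
    [0,0,-5,0,-0.35],
    [0,0,0,0,-0.35],
  ],
)

```text
time: 10.55
tool_pos: [0.5541, 0.0287, 0.0624]
tool_rot: [3.141, 0.0, 1.792]
contact_force: [-0.3, -0.5, -0.2]
opening: 0.0621
grip_force: 0.0
```

Call:
move_arm(
  rows=[
    [0,0,0,0,1],
    [0,0,0,0,1],
    [0,0,0,0,1],
    [0,0,0,0,1],
    [0,0,0,0,1],
    [0,0,0,0,1],
    [0,0,0,0,1],
    [0,0,0,0,1],
    [0,0,0,0,1],
    [0,0,0,0,1],
    [0,0,0,0,1],
  ],
  newtons=45,
)

```text
time: 11.65
tool_pos: [0.5546, 0.0289, 0.0623]
tool_rot: [3.14, 0.0, 1.792]
contact_force: [3.9, 2.2, -2.5]
opening: 0.0129
grip_force: 45.0
```

Call:
move_arm(
  rows=[
    [-3,-0.7,0,0,1],
    [-5,-1.1,0,0,1],
    [-6,-1.4,0,0,1],
    [-6,-1.4,0,0,1],
    [-6,-1.4,0,0,1],
    [-5,-1.1,0,0,1],
    [-3,-0.7,0,0,1],
    [0,0,0,0,1],
    [0,0,0,0,1],
  ],
)

```text
time: 12.55
tool_pos: [0.5215, 0.021, 0.0624]
tool_rot: [3.138, 0.001, 1.792]
contact_force: [8.6, 1.6, -5.7]
opening: 0.0131
grip_force: 45.0
```

```bash
python3 - <<'E'
from h import *
s=monitor.observe();im=snap('wrist','w3')
print(s['tool_pos'],s['tool_rot'],s['contact_force'])
np.savez('w3.npz',p=s['tool_pos'],r=s['tool_rot'])
a=cv2.convertScaleAbs(cv2.imread('pics/w3.png'),alpha=1.5)
cv2.imwrite('pics/c4.png',cv2.resize(a[0:220,100:400],None,fx=2.6,fy=2.6,interpolation=cv2.INTER_CUBIC))
E
```

```text
[0.52146588 0.02104766 0.06235782] [3.13790199e+00 6.09349865e-04 1.79153729e+00] [ 8.58635236  1.56662032 -5.72855715]
```

View pics/c4.png

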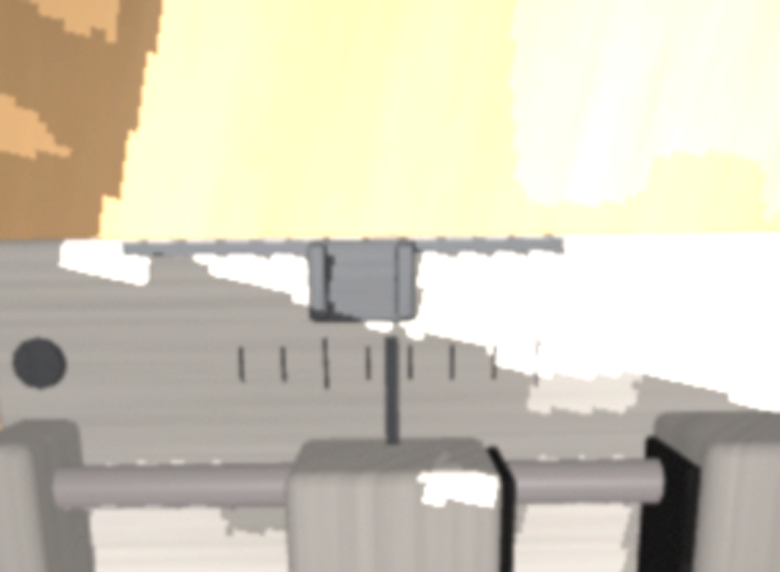

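The pointer is at x=391 and the ribs' inner edges are at 327 and 396 (middle about 362, roughly 4.5 px/mm), so about 6.5 mm more is needed. The pointer tip clears the rider.

Call:
move_arm(
  rows=[
    [-2,-0.5,0,0,1],
    [-2.3,-0.5,0,0,1],
    [-2,-0.5,0,0,1],
    [0,0,0,0,1],
    [0,0,0,0,1],
    [0,0,0,0,1],
  ],
)

```text
time: 13.2
tool_pos: [0.5154, 0.0196, 0.0624]
tool_rot: [3.137, 0.001, 1.791]
contact_force: [9.5, 2.4, -6.5]
opening: 0.0131
grip_force: 45.0
```

```bash
python3 - <<'E'
from h import *
s=monitor.observe();im=snap('wrist','w4')
print(s['tool_pos'],s['contact_force'],s['grip_force'])
a=cv2.imread('pics/w4.png')
cv2.imwrite('pics/c5.png',cv2.resize(a[80:180,180:300],None,fx=5,fy=5,interpolation=cv2.INTER_CUBIC))
E
```

```text
[0.5154449  0.01960006 0.06235689] [ 9.46133791  2.44835002 -6.54478679] 45.00116101233289
```

View pics/c5.png

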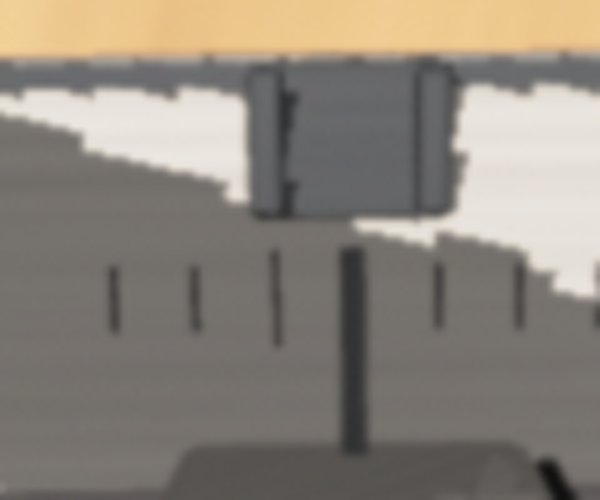

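The pointer at x=352 sits midway between the ribs' inner edges at 284 and 415. I'll hold it there briefly, then hand in.

Call:
move_arm(
  rows=[
    [0,0,0,0,1],
    [0,0,0,0,1],
    [0,0,0,0,1],
    [0,0,0,0,1],
    [0,0,0,0,1],
    [0,0,0,0,1],
    [0,0,0,0,1],
    [0,0,0,0,1],
  ],
)

```text
time: 14.05
tool_pos: [0.5155, 0.0196, 0.0624]
tool_rot: [3.137, 0.001, 1.792]
contact_force: [8.5, 4.1, -6.4]
opening: 0.0128
grip_force: 45.0
```

```bash
python3 -c "
from h import *
s=monitor.observe();print(s['time'],s['tool_pos'],s['grip_force']);print(workorder.hand_in())"
```

```text
14.05 [0.51548414 0.01961464 0.06236966] 45.00125719467178
the job is handed in; nothing more can be done
None
```

I handed the job in at 14.05 s: the link lies flat on the bare worktop clear of the vice, and the gripper is holding the jaw open at 45 N with the pointer midway between the index ribs; no verdict came back.

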